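Put the bench air line back in service

ROBOT

A 7-joint arm with a two-finger parallel gripper is mounted at the origin on the work surface. World frame = base frame: x ahead of the robot, y to its left, z up, the work surface at z = 0. Lengths are in mm, angles in rad, forces in N, time in s.
With the tool pointing down it reaches from about 400 to 850 mm from the base axis. Payload 6.9 kg.
Tool frame: the origin (TCP) lies where the fingers leave the gripper's body, on its centre line; the fingertips stand ctrl.tcp_to_tips ahead of it and the grasp point (between the pads) lies 54 mm ahead of it (ctrl.tcp_to_tips is the distance from the TCP to the fingertips, in mm); y points along the fingers, x is the direction in which the jaws open and shut, and the axes are right-handed (so a half turn about y gives the same grasp; the last joint's range is limited). The gripper opens to 85 mm and grips with 20 to 120 N. Pads are 22 mm wide; open, the fingers measure 114 mm over their backs; the gripper's body (76 mm by 85 mm) begins 54 mm behind the grasp point. The pads swing forward as they close: fully open they stand 13 mm farther back than shut.
Start: joints at [-1.224, 0.507, -0.238, 1.5, 0.126, 1.149, -0.155], TCP at [149.678, 606.804, 303.875] pointing down, gripper open.
Joint ranges: [-3.08, 3.08], [-0.24, 2.05], [-1.43, 1.35], [0, 2.5], [-1.52, 4.66], [0.17, 1.96], [-2.89, 2.89]. Speed limits (rad/s): [2.39, 2.39, 3.14, 3.14, 3.14, 3.14, 3.14].

INTERFACE

Orientations are given as a unit quaternion [x, y, z, w].
In Python, from bench import ctrl gives the robot as it stands.
- The arm moves only by the shell command python3 -m inch 'ROWS'. ROWS is JSON, a list of rows, each a list of 7 numbers: the turn, a rotation vector about the world's x, y, z in units of 5 degrees (1.0 is 5 degrees), then the shift along the world's x, y, z in units of 40 mm (1.0 is 40 mm), then the opening, from 0 (shut) to 1 (fully open). In form: [[wx, wy, wz, x, y, z, gripper], ...]. A call has 1 to 8 rows; each row shifts and turns the commanded pose from where the row before left it; what a row does not reach is not made up. A row lasts 1/12 s, in which the tool goes at most 41.7 mm and 7.16 degrees, less where a joint would pass 70% of its speed; a pose out of reach is approached as far as the arm can. A call is refused whole if a number of a shift passes 1 or a number of a turn 1, either way. A call with a gripper value outside its range is refused whole. The fingers move at their own pace and stop on an object; the grip force is fixed at half the most. Time passes only in rows, so rows that do not move let the fingers close. It gives the time, the measured TCP pose, the force and the opening at its end, in the units of the state.
- ctrl.observe(): the state, without advancing time (a new reading comes with each control period).
- ctrl.capture(name): name is "side" or "top" or "wrist"; returns the picture (420x560x3 uint8, red, green, blue); there is no depth.
- ctrl.get_calibration(name): a dict with "intrinsics" (3x3 intrinsics, pixels), "origin" and "attitude" of the camera in the world. Camera axes: x right, y up, looking along -z (the intrinsics and any distortion apply to the point x, -y, -z); pixel columns grow to the right and rows downward; lengths in mm; the calibration is good to about 2 mm. A picture is of the moment at which its call begins: read the wrist's pose just before it. get_calibration takes no time and is no camera call; for the wrist camera it gives the pose at the moment of the call.
- ctrl.job_done(): hands the job in, once; it reports no verdict.
The state is a dict: "clock": time; "joint_pos": joint angles; "qvel": joint speeds; "joint_torque": joint torques, N m; "tool_pos": TCP position; "tcp_rot": TCP orientation; "contact_force": force on the tool from outside, world axes, zero at the start; "ft_torque": the same for the moment, N m; "width": opening from 0.0 (shut) to 1.0 (fully open).
Only numpy, scipy, OpenCV 4.12 (cv2) and the standard library are available. Lean on these libraries where they do the work, as an engineer would, in place of code of your own. Each camera call takes 0.05 s, during which the arm holds its last target. There are 200 camera calls.

TASK

Put the bench air line back in service: first shut the drain valve (the short lever on the pipe with the water-separator bowl) by turning its lever fully square across its pipe, then open the supply valve (the long lever on the pipe with the round pressure gauge) by turning its lever fully in line with its pipe. The supply must stay shut until the drain is shut. Leave the other things on the bench where they are.

Things in the scene. Friction and masses are not known exactly. Their poses are not given: they have to be found in the camera images.
- supply_unit: supply pipe with the long-lever valve and, at its +y end, a round dial gauge facing up (62 mm across, top 117 mm high, 75 mm from the stem). The pipe (28 mm thick, axis 70 mm high) runs along the unit's y axis from -100 to +100 mm, both ends going down into the bench; brass ball valve in the middle. Fixed. Origin: on the bench under the valve stem.
- supply_lever (a joint): angle of the supply lever about its upright stem: 0 = shut stop (lever square across the pipe, pointing along the unit's -x), 1.571 = open stop (lever over the pipe, pointing along the unit's -y, away from the gauge). Opening turns it counter-clockwise seen from above. It is stiff (about 0.4 N m) and stays where it is left.
- supply_pivot (a point): point on the supply valve's stem axis at the lever's mid-height, 125 mm above the bench; x and y axes as the unit's
- supply_tip (a point): far end of the supply lever, 125 mm from the stem axis. Flat steel bar 6 mm thick; the outer 78 mm is a black rubber sleeve 22 mm wide and 14 mm thick (118 to 132 mm above the bench). Clear space of 34 mm below it even over the pipe.
- drain_unit: drain pipe with the short-lever valve and, at its -y end, a water separator (clear bowl under an aluminium head with black cap, 68 mm across, 125 mm high, 100 mm from the stem). The pipe (28 mm thick, axis 70 mm high) runs along the unit's y axis from -100 to +100 mm, both ends going down into the bench; brass ball valve in the middle. Fixed. Origin: on the bench under the valve stem.
- drain_lever (a joint): angle of the drain lever about its upright stem: 0 = shut stop (lever square across the pipe, pointing along the unit's -x), 1.571 = open stop (lever over the pipe, pointing along the unit's +y, away from the separator). Shutting turns it counter-clockwise seen from above. It is stiff (about 0.4 N m) and stays where it is left.
- drain_pivot (a point): point on the drain valve's stem axis at the lever's mid-height, 125 mm above the bench; x and y axes as the unit's
- drain_tip (a point): far end of the drain lever, 85 mm from the stem axis. Flat steel bar 6 mm thick; the outer 53 mm is a black rubber sleeve 22 mm wide and 14 mm thick (118 to 132 mm above the bench).
- wrench: loose open-ended wrench, 170 mm, lying on the bench between the two valves; origin at the middle of its underside
- screwdriver: loose screwdriver with a yellow handle, 190 mm, lying near the robot
- hammer: loose hammer, 260 mm, lying on the robot's right
- glass_bottle: empty glass bottle, 68 mm across, 170 mm tall, standing behind the valves; origin at the centre of its base
- spray_can: grey spray can, 64 mm across, 165 mm tall, standing behind the valves; origin at the centre of its base
- mug: white mug, 80 mm across, 90 mm tall, standing on the robot's left; origin at the centre of its base
- bolt_jar: clear jar with a steel lid, 72 mm across, 75 mm tall, standing behind the valves; origin at the centre of its base

How it is judged:
By the outcome, as a careful person would: the job done as asked, in the order asked, and still so for the second after the job is handed in, with the robot touching nothing.
It also fails if it takes over 54 s, if anything falls off the work surface, if the arm or the gripper's body presses on something with over 40 N, if the wrist force passes 120 N, or if a joint passes its speed limit or range.

## Working session

There is one attempt and no reset: what is moved stays moved. The work goes in short steps, Python scripts to look and compute and a shell command to move; the robot and the scene stay as the last step left them, time stands still between calls to the robot, and variables do not carry over. Pictures are saved under pics/ and viewed, about 8 in all and at most 12, crops included, and the job is handed in when it is done.

```bash
mkdir -p pics; python3 - <<'E'
from bench import ctrl
import cv2
for n in("top","side"):
    cv2.imwrite(f"pics/{n}0.png",cv2.resize(ctrl.capture(n)[:,:,::-1],(800,600),interpolation=cv2.INTER_CUBIC))
    print(n,ctrl.get_calibration(n))
print(ctrl.observe(),ctrl.tcp_to_tips)
E
```

```text
top {'intrinsics': array([[415.5121509 ,   0.        , 283.86547417],
       [  0.        , 415.5121509 , 211.52795407],
       [  0.        ,   0.        ,   1.        ]]), 'origin': array([ 415.21269537,   12.30003874, 1202.61457097]), 'attitude': array([ 0.05833351, -0.06198301, -0.69514967,  0.71380827])}
side {'intrinsics': array([[483.88082392,   0.        , 275.26493963],
       [  0.        , 483.88082392, 218.45991631],
       [  0.        ,   0.        ,   1.        ]]), 'origin': array([ 233.66288203, -879.91387423, 1281.59109836]), 'attitude': array([ 0.33127162, -0.06261496, -0.1793342 ,  0.92421736])}
{'clock': 0.1, 'joint_pos': array([-1.22352286,  0.5082644 , -0.23754362,  1.50101401,  0.12570947,
        1.14890949, -0.1547745 ]), 'qvel': array([-0.00220092, -0.00309614,  0.00156982, -0.00186751,  0.00060822,
        0.00125818,  0.00075529]), 'joint_torque': array([-5.07973105e-03, -6.21843696e+01, -2.19452061e+00, -2.50205237e+01,
        1.25617941e-02,  7.93940853e-03, -2.71381407e-05]), 'tool_pos': array([149.62788916, 606.48777103, 303.11683611]), 'tcp_rot': array([ 0.55699463,  0.43562835, -0.43650852, -0.55627802]), 'contact_force': array([ 0.76671678,  0.70821335, -0.5835408 ]), 'ft_torque': array([-0.01303983,  0.01675872, -0.04632507]), 'width': 1.0027300336247638} 72.6
```

View pics/top0.png

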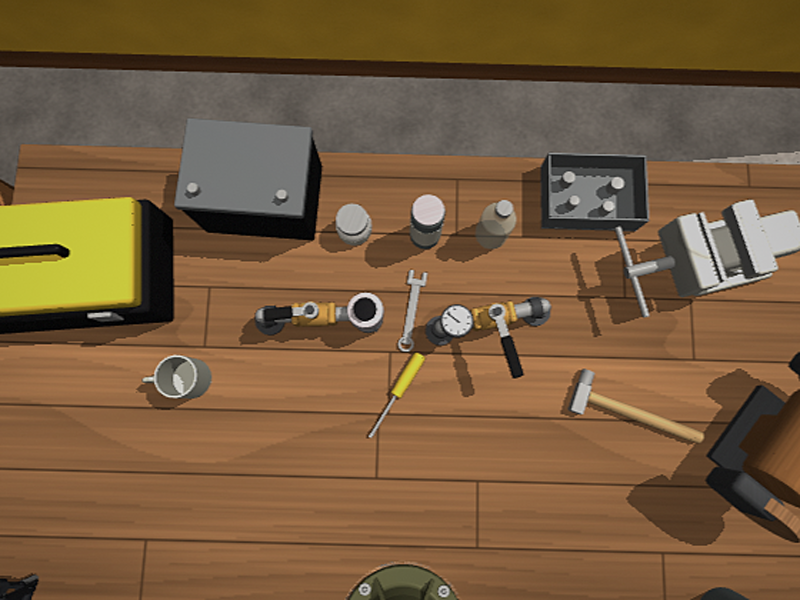

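View pics/side0.png

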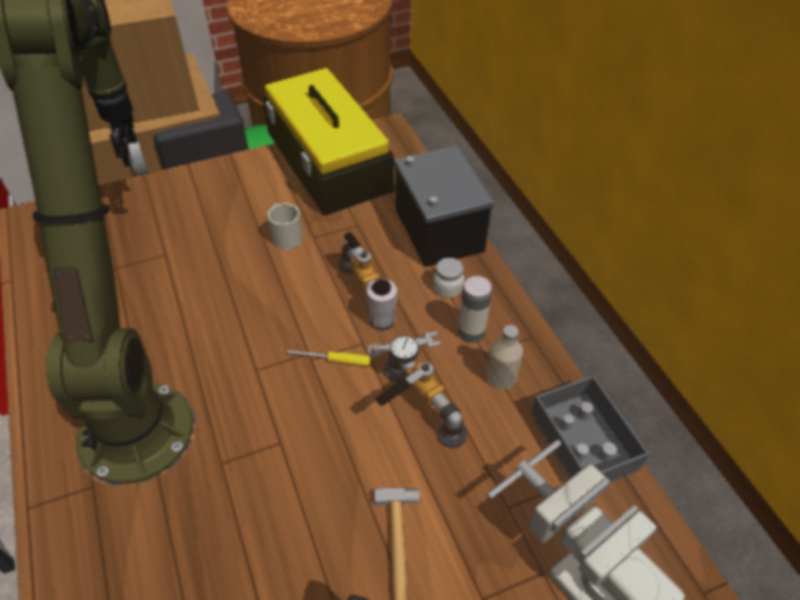

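The top picture shows the drain stem at about (311,310), its lever tip at (263,314) and the separator cap at (366,308). The supply stem is at (498,312), its lever tip at (518,376) and the gauge at (457,319). In the side picture the supply tip is near (380,398), its stem near (427,370), the drain stem near (361,254) and the drain tip near (350,237).

```bash
cat > h.py <<'E'
import numpy as np
from bench import ctrl
from scipy.spatial.transform import Rotation as R
def ray(cal,u,v,z):
    K=cal["intrinsics"];d=np.linalg.solve(K,[u,v,1.]);d=R.from_quat(cal["attitude"]).apply([d[0],-d[1],-d[2]])
    o=cal["origin"];return o+d*(z-o[2])/d[2]
E
python3 - <<'E'
from h import *
np.set_printoptions(precision=1,suppress=True)
s=1/1.42857
T=ctrl.get_calibration("top");S=ctrl.get_calibration("side")
for n,c,u,v,z in [("dstem",T,311,310,130),("dtip",T,263,314,127),("sep",T,366,308,125),("sstem",T,498,312,130),("stip",T,518,376,127),("gauge",T,457,319,117),
 ("can",T,428,210,165),("bottle",T,504,208,170),
 ("sstem",S,427,370,130),("stip",S,380,398,127),("dstem",S,361,254,130),("dtip",S,350,237,127),("sep",S,381,288,125),("gauge",S,404,348,117)]:
    print(n,ray(c,u*s,v*s,z))
o=ctrl.observe();print(R.from_quat(o["tcp_rot"]).as_matrix())
W=ctrl.get_calibration("wrist");print(W["origin"]-o["tool_pos"],R.from_quat(W["attitude"]).as_matrix())
E
```

```text
dstem [580.6 181.4 130. ]
dtip [571.3 269.2 127. ]
sep [587.8  81.5 125. ]
sstem [ 586.2 -160.5  130. ]
stip [ 470.8 -197.   127. ]
gauge [573.1 -86.8 117. ]
can [765.3 -27.3 165. ]
bottle [ 771.3 -165.1  170. ]
sstem [ 590.  -166.6  130. ]
stip [ 478.7 -191.1  127. ]
dstem [579.  188.8 130. ]
dtip [575.1 254.1 127. ]
sep [585.4  77.8 125. ]
gauge [571.8 -89.5 117. ]
[[ 0.2 -0.  -1. ]
 [ 1.  -0.   0.2]
 [-0.  -1.  -0. ]]
[-63.   15.6  70.2] [[ 0.2 -0.9 -0.3]
 [ 1.   0.2  0.1]
 [-0.  -0.3  1. ]]
```

```bash
python3 -m inch '[[0,0,0,0.62,-0.75,0,0],[0,0,0,0.62,-0.75,0,0],[0,0,0,0.62,-0.75,0,0],[0,0,0,0.62,-0.75,0,0],[0,0,0,0.62,-0.75,0,0],[0,0,0,0.62,-0.75,0,0]]'; python3 -m inch '[[0,0,0,0.62,-0.75,0,0],[0,0,0,0.62,-0.75,0,0],[0,0,0,0.62,-0.75,0,0],[0,0,0,0.62,-0.75,0,0],[0,0,0,0.62,-0.75,0,0],[0,0,0,0.62,-0.75,0,0],[0,0,0,0,0,0,0],[0,0,0,0,0,0,0]]'
```

```text
clock: 0.6
tool_pos: [299.3, 425.0, 303.6]
tcp_rot: [0.557, 0.436, -0.436, -0.557]
contact_force: [0.3, -0.6, 0.2]
width: 0.138
clock: 1.27
tool_pos: [448.6, 244.3, 303.5]
tcp_rot: [0.558, 0.434, -0.435, -0.558]
contact_force: [-0.4, 0.7, -0.1]
width: 0.002
```

```bash
python3 - <<'E'
from bench import ctrl
import cv2,pickle
c=ctrl.get_calibration("wrist");pickle.dump(c,open("w1.pkl","wb"))
cv2.imwrite("pics/w1.png",cv2.resize(ctrl.capture("wrist")[:,:,::-1],(800,600)))
E
```

```text
(no output)
```

View pics/w1.png

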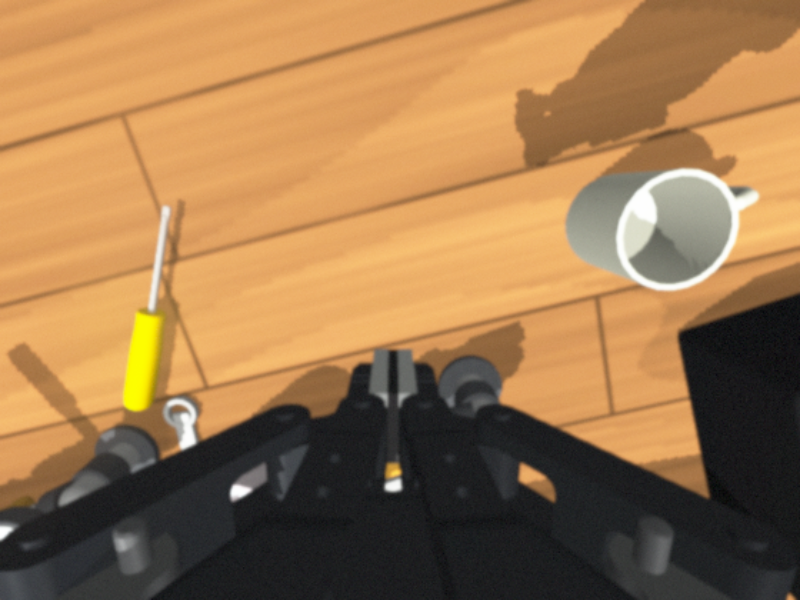

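The wrist picture looks back toward the robot and the fingers hide the drain valve, so I'll work from the top and side positions. Next the shut fingers go to the far side of the drain lever.

```bash
python3 -m inch '[[0,0,0,0.88,0,0,0],[0,0,0,0.88,0,0,0],[0,0,0,0.88,0,0,0],[0,0,0,0.88,0,0,0],[0,0,0,0.88,0,0,0],[0,0,0,0,0,0,0],[0,0,0,0,0,0,0]]'; python3 -m inch '[[0,0,0,0,0,-0.75,0],[0,0,0,0,0,-0.75,0],[0,0,0,0,0,-0.75,0],[0,0,0,0,0,-0.75,0],[0,0,0,0,0,0,0],[0,0,0,0,0,0,0]]'
python3 - <<'E'
from bench import ctrl
import cv2
im=ctrl.capture("top")[170:290,140:400,::-1]
cv2.imwrite("pics/t1.png",cv2.resize(im,(780,360),interpolation=cv2.INTER_CUBIC))
E
```

```text
clock: 1.9
tool_pos: [623.5, 248.4, 302.1]
tcp_rot: [-0.556, -0.436, 0.437, 0.557]
contact_force: [-0.7, -0.6, -0.1]
width: 0.001
clock: 2.4
tool_pos: [621.2, 248.2, 183.2]
tcp_rot: [-0.555, -0.436, 0.438, 0.557]
contact_force: [0.3, 0.3, 1.4]
width: -0.003
```

View pics/t1.png

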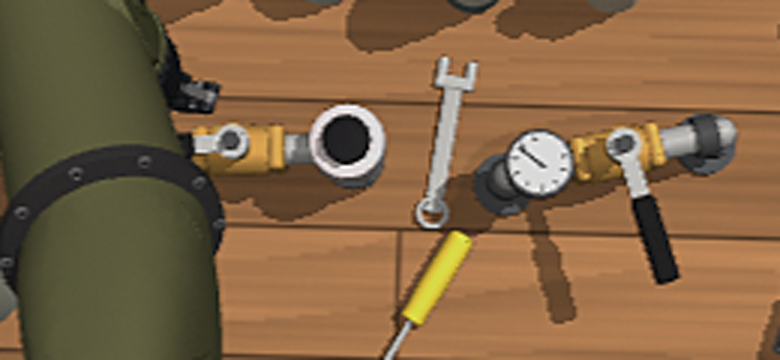

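```bash
python3 -m inch '[[0,0,0,-0.5,0,0,0],[0,0,0,-0.4,0,0,0],[0,0,0,-0.4,0.05,0,0],[0,0,0,-0.3,-0.05,0,0],[0,0,0,-0.3,-0.1,0,0]]';python3 -m inch '[[0,0,0,-0.25,-0.15,0,0],[0,0,0,-0.25,-0.2,0,0],[0,0,0,-0.2,-0.2,0,0],[0,0,0,-0.15,-0.2,0,0],[0,0,0,0,0,0,0]]'
```

```text
clock: 2.87
tool_pos: [550.9, 244.8, 188.5]
tcp_rot: [0.558, 0.441, -0.432, -0.555]
contact_force: [9.3, 1.2, 1.1]
width: -0.001
clock: 3.28
tool_pos: [514.9, 214.2, 187.8]
tcp_rot: [0.557, 0.439, -0.433, -0.556]
contact_force: [1.5, 2.8, 2.5]
width: 0.0
```

```bash
for i in 1 2 3; do python3 -m inch '[[0,0,0,0,-0.1,-0.03,0],[0,0,0,0,-0.05,0,0],[0,0,0,0,0,0,0]]' | grep -E 'tool|force'; done
```

```text
tool_pos: [514.2, 209.4, 185.4]
contact_force: [0.1, 4.2, 3.7]
tool_pos: [514.0, 207.6, 184.9]
contact_force: [-1.6, 13.0, 7.0]
tool_pos: [513.9, 206.5, 184.9]
contact_force: [-4.7, 26.6, 12.1]
```

```bash
python3 -m inch '[[0,0,0,0,-0.08,0,0],[0,0,0,0,0,0,0]]';  python3 -m inch '[[0,0,0,0,0.6,0,0],[0,0,0,0,0.6,0,0],[0,0,0,0,0.4,0.6,0],[0,0,0,0,0,0.9,0],[0,0,0,-0.9,0,0.9,0],[0,0,0,-0.9,0,0.3,0],[0,0,0,-0.5,0,0,0],[0,0,0,0,0,0,0]]'
python3 - <<'E'
from bench import ctrl
import cv2
im=ctrl.capture("top")[170:290,140:400,::-1]
cv2.imwrite("pics/t2.png",cv2.resize(im,(780,360),interpolation=cv2.INTER_CUBIC))
im=ctrl.capture("side")[140:330,180:360,::-1]
cv2.imwrite("pics/s2.png",cv2.resize(im,(540,570),interpolation=cv2.INTER_CUBIC))
E
```

```text
clock: 4.2
tool_pos: [513.8, 206.0, 185.0]
tcp_rot: [-0.551, -0.446, 0.432, 0.558]
contact_force: [-5.1, 33.1, 10.4]
width: -0.001
clock: 4.87
tool_pos: [423.9, 256.7, 284.5]
tcp_rot: [-0.556, -0.438, 0.437, 0.556]
contact_force: [-1.2, -0.3, -0.8]
width: 0.001
```

View pics/t2.png

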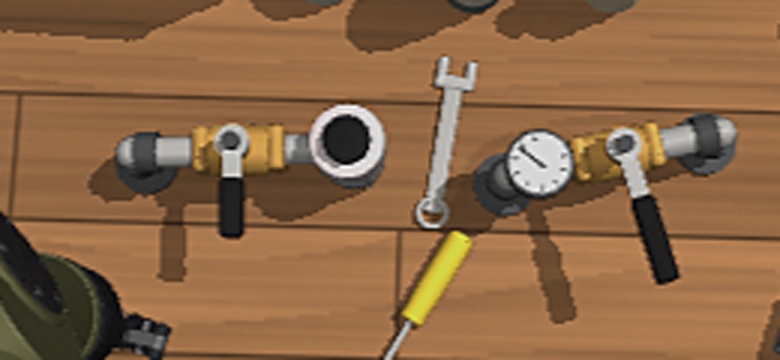

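The drain lever now stands across its pipe: stem (231,140), tip (231,236) in the crop. The supply stem is at (622,146), its tip at (667,280) and the gauge centre at (541,163). I'll check the angles in numbers.

```bash
python3 - <<'E'
from h import *
np.set_printoptions(precision=1,suppress=True)
T=ctrl.get_calibration("top")
P={n:ray(T,140+u/3,170+v/3,z)[:2] for n,u,v,z in [("dstem",231,138,134),("dtip",231,237,125),("sep",347,140,125),("sstem",622,144,134),("stip",667,282,125),("gauge",541,163,117),("dcollar",147,152,84),("scollar",709,135,84)]}
print(P)
a=lambda p,q:np.degrees(np.arctan2(*(P[q]-P[p])[::-1]))%360
print("drain lever",a("dstem","dtip"),"pipe",a("sep","dstem"),a("sep","dcollar"))
print("supply lever",a("sstem","stip"),"pipe",a("sstem","gauge"),a("scollar","gauge"))
E
```

```text
{'dstem': array([582.6, 182.8]), 'dtip': array([497.6, 179.6]), 'sep': array([585. ,  82.8]), 'sstem': array([ 586.5, -156.6]), 'stip': array([ 468.9, -196.7]), 'gauge': array([570.4, -88. ]), 'dcollar': array([575.5, 266. ]), 'scollar': array([ 604.9, -243.8])}
drain lever 182.12631539469567 pipe 91.36364066141958 92.94615604345637
supply lever 198.8413095653641 pipe 103.22028870203802 102.51002680724731
```

```bash
python3 -m inch '[[0,0,0,0.15,-0.9,0,0],[0,0,0,0.15,-0.9,0,0],[0,0,0,0.15,-0.9,0,0],[0,0,0,0.15,-0.9,0,0],[0,0,0,0.15,-0.9,0,0],[0,0,0,0.15,-0.9,0,0]]'; python3 -m inch '[[0,0,0,0.15,-0.9,0,0],[0,0,0,0.15,-0.9,0,0],[0,0,0,0.15,-0.9,0,0],[0,0,0,0.15,-0.9,0,0],[0,0,0,0,-0.9,0,0],[0,0,0,0,0,0,0],[0,0,0,0,0,0,0]]'
```

```text
clock: 5.47
tool_pos: [464.9, 37.3, 282.1]
tcp_rot: [0.557, 0.436, -0.436, -0.557]
contact_force: [0.8, 0.6, 0.1]
width: -0.003
clock: 6.05
tool_pos: [488.1, -143.7, 281.6]
tcp_rot: [0.558, 0.434, -0.435, -0.558]
contact_force: [0.4, 1.2, 0.3]
width: -0.002
```

```bash
python3 -m inch '[[0,0,0,0,0,-0.9,0],[0,0,0,0,0,-0.9,0],[0,0,0,0,0,-0.8,0],[0,0,0,0,0,0,0],[0,0,0,0,0,0,0]]'; python3 -m inch '[[0,0,0,0,-0.45,0,0],[0,0,0,0.1,-0.4,0,0],[0,0,0,0.1,-0.4,0,0],[0,0,0,0.2,-0.4,-0.03,0],[0,0,0,0.25,-0.35,-0.03,0],[0,0,0,0,0,0,0]]'
```

```text
clock: 6.47
tool_pos: [487.7, -139.4, 177.0]
tcp_rot: [-0.555, -0.436, 0.437, 0.557]
contact_force: [0.9, -0.1, 1.0]
width: 0.001
clock: 6.97
tool_pos: [516.2, -222.1, 177.8]
tcp_rot: [0.558, 0.437, -0.435, -0.556]
contact_force: [0.4, -0.4, 1.2]
width: 0.002
```

```bash
python3 -m inch '[[0,0,0,0.3,-0.3,0,0],[0,0,0,0.3,-0.25,0,0],[0,0,0,0.3,-0.15,0,0],[0,0,0,0.3,-0.1,0,0]]'; python3 -m inch '[[0,0,0,0.2,-0.05,0,0],[0,0,0,0.1,0,0,0],[0,0,0,0,0,0,0]]'
```

```text
clock: 7.3
tool_pos: [561.5, -251.1, 177.0]
tcp_rot: [-0.556, -0.436, 0.436, 0.557]
contact_force: [-4.0, 4.4, 0.6]
width: -0.001
clock: 7.55
tool_pos: [574.5, -253.7, 176.5]
tcp_rot: [0.557, 0.437, -0.436, -0.556]
contact_force: [-0.5, 0.3, 0.5]
width: -0.0
```

```bash
for i in 1 2 3; do python3 -m inch '[[0,0,0,0.13,0,0,0],[0,0,0,0.05,0,0,0],[0,0,0,0,0,0,0]]' | grep -E 'tool|force'; done
```

```text
tool_pos: [581.0, -254.4, 175.9]
contact_force: [-2.6, -0.0, 0.9]
tool_pos: [588.3, -254.5, 175.5]
contact_force: [-3.1, 0.8, 0.8]
tool_pos: [589.9, -254.7, 174.9]
contact_force: [-22.1, 3.8, 14.1]
```

At the stop, because the force jumped to 22 N. I'll press a little more, back off and look.

```bash
python3 -m inch '[[0,0,0,0.12,0,0,0],[0,0,0,0.03,0,0,0],[0,0,0,0,0,0,0]]'|grep -E 'tool|force'; python3 -m inch '[[0,0,0,-0.6,0,0,0],[0,0,0,-0.6,0,0,0],[0,0,0,-0.6,0,0.5,0],[0,0,0,-0.7,0,0.9,0],[0,0,0,-0.7,0,0.9,0],[0,0,0,-0.5,0,0.5,0],[0,0,0,0,0,0,0],[0,0,0,0,0,0,0]]'
python3 - <<'E'
from bench import ctrl
import cv2
im=ctrl.capture("top")[170:290,140:400,::-1]
cv2.imwrite("pics/t3.png",cv2.resize(im,(780,360),interpolation=cv2.INTER_CUBIC))
E
```

```text
tool_pos: [590.9, -254.9, 174.2]
contact_force: [-36.7, 6.2, 22.7]
clock: 9.22
tool_pos: [458.6, -255.2, 282.9]
tcp_rot: [0.559, 0.436, -0.435, -0.555]
contact_force: [0.9, 0.4, -0.1]
width: 0.005
```

View pics/t3.png

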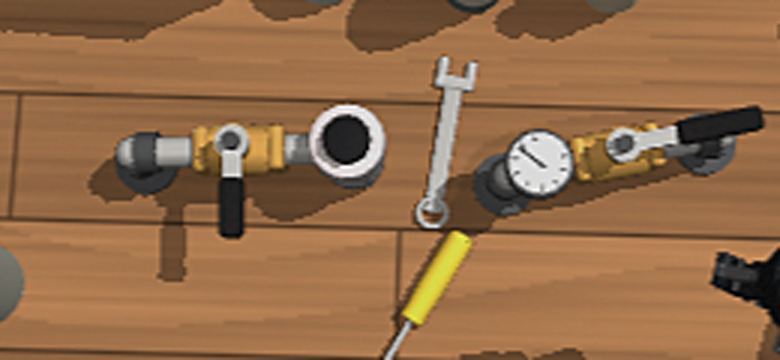

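The supply lever now lies over its pipe, from stem (622,145) to tip (763,117). The drain lever, wrench and screwdriver haven't changed. One angle check, then hand in.

```bash
python3 - <<'E'
from h import *
T=ctrl.get_calibration("top")
p=lambda u,v,z:ray(T,140+u/3,170+v/3,z)[:2]
d=p(763,117,127)-p(622,144,134);print(d,np.degrees(np.arctan2(d[1],d[0]))%360)
ctrl.job_done()
E
```

```text
[  28.47447104 -125.03904297] 282.8288846035042
the job is handed in; nothing more can be done
```

I shut the drain valve first, then opened the supply valve, and handed the job in at about 9.3 s on the robot's clock. I pushed both levers to their stops with the closed fingers, then pulled the arm clear, with the force back to about zero.

- **Drain:** The push force rose to 33 N at the stop. The lever measures 182° and the pipe 91–93°, so it is square to within a couple of degrees. It looked the same in the last picture.
- **Supply:** The push force rose to 37 N at the stop. The lever measures 282.8° and the pipe line about 283°, so it is in line.
- **Other things:** In the last top crop the wrench and screwdriver had not moved. The bottle, spray can, jar, mug and hammer were mostly outside that crop, so I did not check them afterwards. The arm felt no contact force beyond the pushes on the levers.
- **Disagreement:** Before the move, the shut supply lever measured about 199°. The pipe direction implies about 193°, so it was either a few degrees off its shut stop or misread. It does not affect the final state.

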